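# Push a specimen carrier home and press the clamp lever through the guard window

### The job

With nothing but the fingers, push the black specimen carrier along its rails until it is fully home against the end stop, then reach down through the window in the white guard and press the clamp lever all the way down so that its foot stands on the carrier. Do not touch the guard or the specimen, lift nothing, and leave everything else on the table where it is. Finish with the arm drawn back, clear of everything.

Things in the scene. Friction and masses are not known exactly. Their poses are not given: they have to be found in the camera images.
- fixture: Clamping fixture fixed to the table, turned up to 0.3 rad: base plate 360 x 160 x 10 mm, two rails (tops 25 mm above the table, inside 96 mm apart, from x -140 to 80 mm) and an end stop. Origin on the table, below the home carrier's centre. +x runs along the rails away from the robot, the way the carrier is pushed; z up
- carrier: Loose black block 140 (along the rails) x 90 x 40 mm, about 0.3 kg, flat on the base plate, 3 mm play at each rail; underside 10 mm, top 50 mm above the table. Origin: centre of its underside. Starts pulled out 45 to 80 mm towards the robot; home, its origin is at x = 0 of the fixture. Slides with 2 to 8 N; too wide to grip, pushed on its front face
- carrier_front (a point): Centre of the carrier's front face (towards the robot), 35 mm above the table and 70 mm from the carrier's centre; the face is 90 mm wide and spans 10 to 50 mm above the table
- nest (a point): Centre of the floor of the round nest in the carrier's top, 35 mm towards the robot from its middle and 10 mm below its top face; the seated specimen's origin lies here
- specimen: Loose specimen mount, an upright grey cylinder 30 mm across and 22 mm high seated in the carrier's nest, so that it stands 12 mm above the carrier. Origin: centre of its underside. It rides along and must not be touched
- guard: White sheet-metal hood over the fixture's far half, 185 (x) x 140 mm; top face level, 140 mm above the table, with one window 90 mm (x) by 110 mm (y), rim 3 mm thick. Sides and back closed; front lip, 60 mm before the window's centre, ends 95 mm above the table. Origin: window centre at the top face, 45 mm beyond the fixture's origin, axes the same. Must not be touched
- lever_pad (a point): Centre of the upper face of the flat steel pad (40 x 44 mm, 8 mm thick) on the clamp lever's free end, in the middle of the window: 12 to 20 mm below the guard's top face at the start, 40 mm below it (100 mm above the table) when down, its rubber foot then standing on the carrier. The hinge is 105 mm farther along +x; the pad goes almost straight down
- lever (a joint): Angle of the clamp lever, rad: 0 fully up, starts at 0 to 0.07, grows as it is pressed; at about 0.27 its foot stands on the home carrier and it goes no farther. Pressing takes about 3 to 5 N on the pad until then; friction keeps it where it is left
- spare_mid (a point): Spare specimen mount, grey cylinder 30 mm across and 22 mm high, standing on the table beside the fixture; point at its centre; not part of the job
- vial_mid (a point): Small closed jar 26 mm across, 48 mm high, standing beside the fixture; point at its centre; not part of the job
- dish_mid (a point): Low white dish 84 mm across, 16 mm high, beside the fixture; point at its centre; not part of the job
- tweezers_mid (a point): Steel tweezers 130 mm long lying on the table beside the fixture; point at its centre; not part of the job
- brush_mid (a point): Brush 150 mm long lying on the table beside the fixture; point at its centre; not part of the job
- dropper_mid (a point): Small bottle 34 mm across, 70 mm high, standing on the robot's left; point at its centre; not part of the job
Things that resemble listed ones, but are neither listed nor needed, are in the scene too. Of the things that look like the carrier, the smallest one is meant.

How it is judged:
By the outcome, as a careful person would: the job done as asked, in the order asked, and still so for the second after the job is handed in, with the robot touching nothing.
It also fails if it takes over 42 s, if anything falls off the work surface, if the arm or the gripper's body presses on something with over 40 N, if the wrist force passes 120 N, or if a joint passes its speed limit or range.

### The arm

A 7-joint arm with a two-finger parallel gripper is mounted at the origin on the work surface. World frame = base frame: x ahead of the robot, y to its left, z up, the work surface at z = 0. Lengths are in m, angles in rad, forces in N, time in s.
With the tool pointing down it reaches from about 0.425 to 0.875 m from the base axis. Payload 4.7 kg.
Tool frame: the origin (TCP) lies midway between the tips of the shut fingers; the grasp point (between the pads) lies ctrl.grasp_offset behind it (ctrl.grasp_offset is the distance from the TCP to the grasp point, in m); z points along the fingers, y is the line along which they close (so a half turn about z gives the same grasp; the last joint's range is limited). The gripper opens to 87 mm and grips with 3 to 60 N. Pads are 19 mm wide; open, the fingers measure 117 mm over their backs; the gripper's body (75 mm by 190 mm) begins 51 mm behind the grasp point.
Start: joints at [-1.108, 0.321, -0.07, 1.45, 0.023, 1.371, -0.057], TCP at [0.282, 0.586, 0.223] pointing down, gripper open.
Joint ranges: [-2.86, 2.86], [-0.3, 2.09], [-1.38, 1.24], [0.06, 2.45], [-1.56, 4.7], [0.09, 2.05], [-2.69, 2.69]. Speed limits (rad/s): [2.57, 2.57, 3.14, 3.14, 3.14, 3.14, 3.14].

### API

Orientations are given as a rotation vector (axis times angle).
In Python, from bench import ctrl gives the robot as it stands. The module is installed in compiled form; this text tells all that it offers.
- The arm moves only by the tool jog_arm, never from a script. Its argument "moves" is one flat list of numbers, 7 for each row, row after row: the shift along the tool's x, y, z in units of 30 cm (1.0 is 30 cm), then the turn, a rotation vector about the tool's x, y, z in units of 60 degrees (1.0 is 60 degrees), then the gripper's target within -1 to 1 (fully open at 1, half-way at 0, shut at -1). In form: [x, y, z, wx, wy, wz, fingers, x, y, z, wx, wy, wz, fingers, ...]. A call has exactly 8 rows; each row is the pose to reach, as a shift and turn from the pose commanded when the call began, along the tool's axes at that moment; what a row does not reach only later rows make up. A row lasts 1/8 s, in which the tool goes at most 62.5 mm and 10.7 degrees, less where a joint would pass 70% of its speed; a pose out of reach is approached as far as the arm can. A call with a number of a shift or a turn outside -1 to 1 is refused whole. A call with a gripper value outside its range is refused whole. The fingers move at their own pace and stop on an object; "newtons" is the grip in N (left out, the last holds). Time passes only in rows, so rows that repeat a pose let the fingers close, or fill a call up. It gives the time, the measured TCP pose, the force, the opening and the grip force at its end, in the units of the state.
- ctrl.get_state(): the state, without advancing time (a new reading comes with each control period).
- ctrl.get_image(name): name is "side" or "top"; returns a dict with "pixels" (400x640x3 uint8, red, green, blue), "fx", "fy", "cx", "cy" (pixels), "xyz" and "rotation" of the camera in the world. Camera axes: x right, y up, looking along -z (the intrinsics and any distortion apply to the point x, -y, -z); pixel columns grow to the right and rows downward; lengths in m; the calibration is good to about 2 mm. A picture is of the moment at which its call begins. There is no depth.
- ctrl.close_job(): hands the job in; it is judged then, once.
The state is a dict: "time": time; "joint_positions": joint angles; "qd": joint speeds; "joint_torque": joint torques, N m; "position": TCP position; "tool_rot": TCP orientation; "ft_force": force on the tool from outside, world axes, zero at the start; "torque": the same for the moment, N m; "grip_width": opening from 0.0 (shut) to 1.0 (fully open); "grip_force": force on a finger pad.
Only numpy, scipy, OpenCV 4.12 (cv2) and the standard library are available. Lean on these libraries where they do the work, as an engineer would, in place of code of your own. Each camera call takes 0.05 s, during which the arm holds its last target. There are 200 camera calls.

## Working session

There is one attempt and no reset: what is moved stays moved. The work goes in short steps, Python scripts to look and compute and a tool call to move; the robot and the scene stay as the last step left them, time stands still between calls to the robot, and variables do not carry over. Pictures are saved under pics/ and viewed, at most 10 in all, crops included, and the job is handed in when it is done.

Besides the shell and the picture viewer there is one more tool, called after "Call:" as name(argument=value, ...), one argument or row to a line, values as JSON. jog_arm: Moves the arm, as the interface text tells. Its arguments: {"type":"object","properties":{"moves":{"type":"array"},"newtons":{"type":"number"}},"required":["moves"]}

```bash
mkdir -p pics
python3 - <<'E'
from bench import ctrl
import cv2,numpy as np
print(ctrl.get_state(), ctrl.grasp_offset)
for n in("top","side"):
    d=ctrl.get_image(n); cv2.imwrite(f"pics/{n}0.png",d["pixels"][:,:,::-1])
    print(n,{k:v for k,v in d.items() if k!="pixels"})
E
```

```text
{'time': 0.0, 'joint_positions': array([-1.10790629,  0.32180067, -0.07010513,  1.45171716,  0.02262277,
        1.37080055, -0.05690867]), 'qd': array([ 4.23020624e-04,  1.66474397e-03, -7.63389237e-04,  1.28041150e-03,
       -2.67067172e-04,  1.59944043e-03,  5.44832731e-05]), 'joint_torque': array([-2.26931897e-04, -4.91287100e+01, -4.03897623e-01, -3.12541795e+01,
       -6.39431085e-02,  4.36732150e-02,  1.88037820e-04]), 'position': array([0.28181131, 0.58509393, 0.22145503]), 'tool_rot': array([-6.98914208e-01, -3.06253601e+00,  3.00353164e-03]), 'ft_force': array([ 0.60495117, -0.10728608,  0.44706755]), 'torque': array([ 0.02078874, -0.0312215 ,  0.01547922]), 'grip_force': 0.0, 'grip_width': 1.0003492625529775} 0.0187
top {'fx': 418.4773725193938, 'fy': 418.4773725193938, 'cx': 322.6259017168791, 'cy': 200.53383438443925, 'xyz': array([0.50563219, 0.07964833, 1.30844172]), 'rotation': array([ 0.07264615, -0.03256428, -1.54245016])}
side {'fx': 478.72098379008787, 'fy': 478.72098379008787, 'cx': 321.5265577318292, 'cy': 201.55144364646702, 'xyz': array([ 0.21697686, -0.7686151 ,  0.77601136]), 'rotation': array([ 0.95113344, -0.18598231, -0.410653  ])}
```

View pics/top0.png

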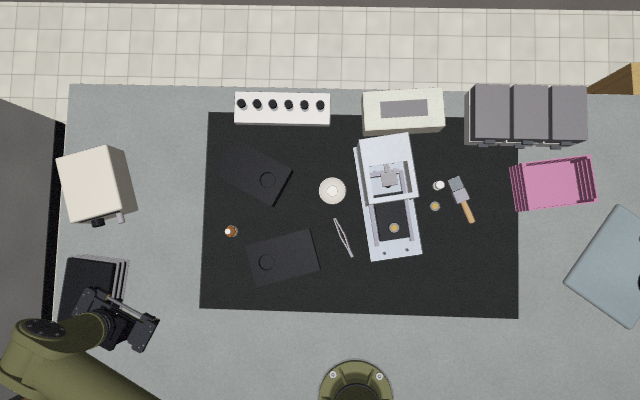

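View pics/side0.png

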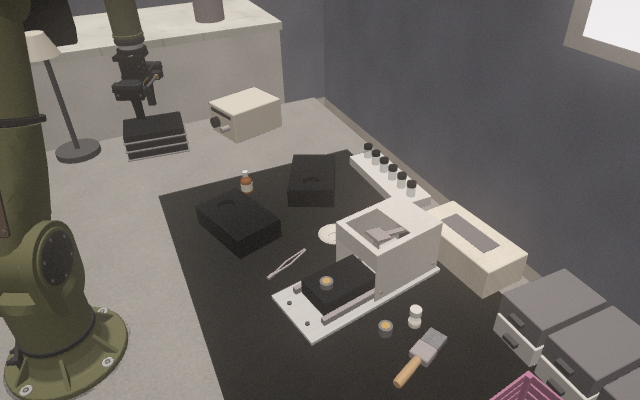

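Top view: the fixture runs from about (395,258) at the front to (385,135) at the far end, with the specimen at (394,228). Larger dark blocks at (258,180) and (283,257) are decoys. I'll enlarge both views.

Run:
```python
import cv2
a=cv2.imread("pics/top0.png")[120:270,340:440]; cv2.imwrite("pics/topc.png",cv2.resize(a,None,fx=4,fy=4,interpolation=cv2.INTER_CUBIC))
a=cv2.imread("pics/side0.png")[190:350,260:450]; cv2.imwrite("pics/sidec.png",cv2.resize(a,None,fx=3.75,fy=3.75,interpolation=cv2.INTER_CUBIC)[:600])
```

```text
(no output)
```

View pics/topc.png

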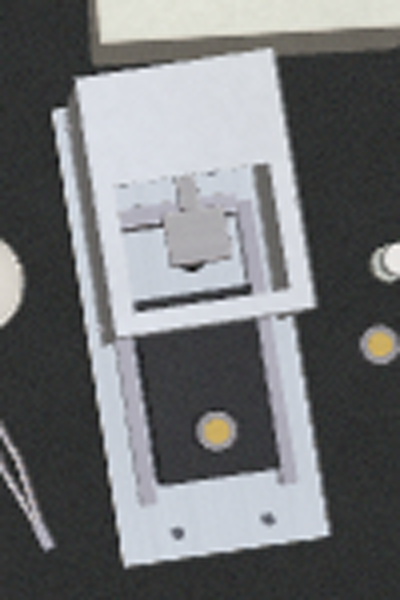

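View pics/sidec.png

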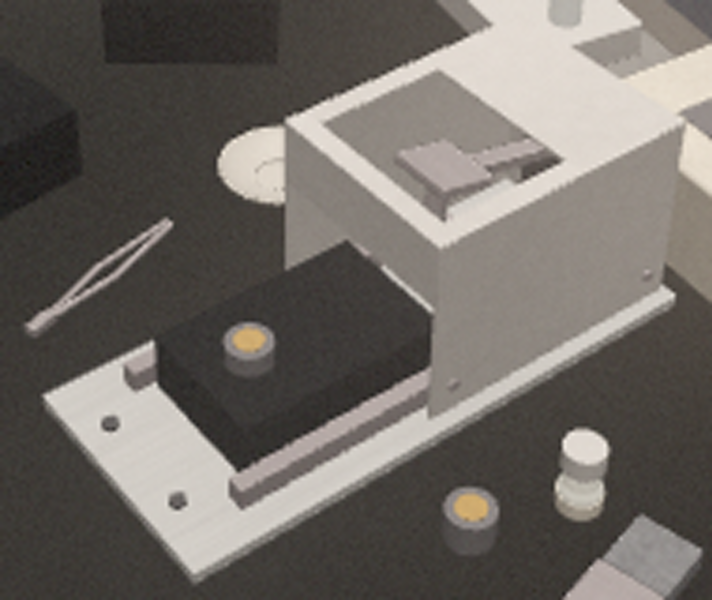

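```bash
cat > h.py <<'E'
import numpy as np,cv2
from scipy.optimize import least_squares
from scipy.spatial.transform import Rotation as R
C=dict(top=(418.477,322.626,200.534,[0.50563219,0.07964833,1.30844172],[0.07264615,-0.03256428,-1.54245016]),
 side=(478.721,321.527,201.551,[0.21697686,-0.7686151,0.77601136],[0.95113344,-0.18598231,-0.410653]))
def ray(c,u,v):
    f,cx,cy,p,r=C[c]; return np.array(p),R.from_rotvec(r).apply([(u-cx)/f,-(v-cy)/f,-1])
def onz(c,u,v,z):
    p,d=ray(c,u,v); return p+d*(z-p[2])/d[2]
tc=lambda u,v:(u/4+340-.375,v/4+120-.375)
sc=lambda u,v:(u/3.75+260-.37,v/3.75+190-.37)
def tofix(F,P):
    c,s=np.cos(F[2]),np.sin(F[2]); d=np.asarray(P)[:2]-F[:2]; return np.array([c*d[0]+s*d[1],-s*d[0]+c*d[1]])
def towld(F,q):
    c,s=np.cos(F[2]),np.sin(F[2]); return F[:2]+[c*q[0]-s*q[1],s*q[0]+c*q[1]]
E
python3 - <<'E'
from h import *
G={ (170,70):(76,78),(170,-70):(272,50),(-15,-70):(315,305),(-15,70):(117,335)}
W={(90,55):(112,187),(90,-55):(268,163),(0,-55):(290,288),(0,55):(133,308)}
S={(-15,70):(287,122),(-15,-70):(442,243),(170,-70):(684,122)}
pts=[(np.array(k)/1e3,onz('top',*tc(*v),.14)) for D in(G,W) for k,v in D.items()]
ps=[(np.array(k)/1e3,onz('side',*sc(*v),.14)) for k,v in S.items()]
for L in(pts,ps,pts+ps):
    r=least_squares(lambda F:np.concatenate([tofix(F,P)-k for k,P in L]),[.6,-.05,.1])
    F=r.x; print(F.round(4),(r.fun.reshape(-1,2)*1e3).round(1).tolist())
for n,uv,z in(("base L",(125,566),.01),("base R",(329,535),.01),("spec",(216,430),.062),("cfL",(158,484),.05),("cfR",(278,468),.05),("pad",(198,236),.125)):
    print(n,(tofix(F,onz('top',*tc(*uv),z))*1e3).round(1))
for n,uv,z in(("spec",(249,339),.062),("cfL",(157,348),.05),("cfR",(245,428),.05),("cbR",(235,470),.01),("cbackL",(347,241),.05),("pad",(445,165),.125)):
    print(n,(tofix(F,onz('side',*sc(*uv),z))*1e3).round(1))
for q in((-.035-.065,0),(-.2,0),(.045,0)): print(towld(F,q).round(4))
E
```

```text
[ 0.6056 -0.0838  0.1754] [[-0.7, -0.6], [-1.9, 0.3], [0.9, -0.4], [0.6, -1.2], [-1.1, 1.3], [-0.7, 0.8], [0.2, -0.2], [2.6, -0.1]]
[ 0.608  -0.0842  0.1798] [[-0.3, -2.5], [2.5, 2.8], [-2.2, -0.2]]
[ 0.6063 -0.084   0.178 ] [[-1.2, -0.7], [-2.7, 0.1], [0.1, -0.1], [0.1, -0.8], [-1.6, 1.4], [-1.5, 0.9], [-0.6, 0.1], [2.1, 0.2], [1.2, -3.0], [4.3, 2.3], [-0.4, -0.4]]
base L [-185.2   78.7]
base R [-184.9  -79.3]
spec [-91.8   0.6]
cfL [-125.3   48. ]
cfR [-126.8  -42.1]
pad [46.6  0.2]
spec [-90.    0.6]
cfL [-129.4   36. ]
cfR [-124.3  -43.4]
cbR [-126.   -34.7]
cbackL [14.  44.1]
pad [46.4 -4.5]
[ 0.5079 -0.1017]
[ 0.4095 -0.1194]
[ 0.6506 -0.0761]
```

The fit is consistent to about 2 mm: fixture at (0.606, -0.084), yaw 0.177. The carrier is out by about 56 mm, within the stated range. I'll write a helper that converts targets to jog units.

```bash
cat >> h.py <<'E'
F=np.array([.606,-.084,.177])
def goal(q=None,z=.1,xy=None,dyaw=0):
    from bench import ctrl
    s=ctrl.get_state(); T=R.from_rotvec(s["tool_rot"]); p=np.array([*(towld(F,q) if q is not None else xy),z])
    G=R.from_euler('z',F[2]+dyaw)*R.from_rotvec([np.pi,0,0])
    print("t",round(s["time"],2),"pos",s["position"].round(4),"fix",tofix(F,s["position"]).round(4),"F",s["ft_force"].round(1),"q",s["joint_positions"].round(2))
    print(" shift",(T.inv().apply(p-s["position"])/.3).round(3)," turn",((T.inv()*G).as_rotvec()/(np.pi/3)).round(3))
E
python3 - <<'E'
from h import *
goal(xy=(.48,.38),z=.25); goal(xy=(.5,.15),z=.25); goal(q=(-.165,0),z=.2)
E
```

```text
t 0.1 pos [0.2819 0.5851 0.2216] fix [-0.2012  0.7157] F [-0.2  0.1 -0.3] q [-1.11  0.32 -0.07  1.45  0.02  1.37 -0.06]
 shift [-0.892 -0.33  -0.094]  turn [-1.000e-03  2.000e-03  2.402e+00]
t 0.1 pos [0.2819 0.5851 0.2216] fix [-0.2012  0.7157] F [-0.2  0.1 -0.3] q [-1.11  0.32 -0.07  1.45  0.02  1.37 -0.06]
 shift [-1.284 -0.991 -0.093]  turn [-1.000e-03  2.000e-03  2.402e+00]
t 0.1 pos [0.2819 0.5851 0.2216] fix [-0.2012  0.7157] F [-0.2  0.1 -0.3] q [-1.11  0.32 -0.07  1.45  0.02  1.37 -0.06]
 shift [-1.495 -1.863  0.075]  turn [-1.000e-03  2.000e-03  2.402e+00]
```

Call:
jog_arm(
  moves=[-0.1,-0.04,-0.09,0,0,0.12,-1,-0.23,-0.08,-0.09,0,0,0.25,-1,-0.36,-0.13,-0.09,0,0,0.37,-1,-0.49,-0.18,-0.09,0,0,0.5,-1,-0.62,-0.23,-0.09,0,0,0.63,-1,-0.75,-0.28,-0.09,0,0,0.76,-1,-0.85,-0.31,-0.09,0,0,0.9,-1,-0.89,-0.33,-0.09,0,0,1.0,-1],
)

```text
time: 1.1
position: [0.4815, 0.378, 0.2491]
tool_rot: [2.145, 2.294, -0.002]
ft_force: [-0.0, -0.4, 0.2]
grip_width: 0.171
grip_force: 0.0
```

Run:
```python
from h import *
goal(xy=(.5,.15),z=.25); goal(q=(-.165,0),z=.2)
```

```text
t 1.1 pos [0.4815 0.378  0.2491] fix [-0.0412  0.4767] F [-0.  -0.4  0.2] q [-0.88  0.23  0.2   1.52 -0.04  1.4  -0.61]
 shift [-0.763  0.011 -0.002]  turn [1.000e-03 1.000e-03 1.395e+00]
t 1.1 pos [0.4815 0.378  0.2491] fix [-0.0412  0.4767] F [-0.  -0.4  0.2] q [-0.88  0.23  0.2   1.52 -0.04  1.4  -0.61]
 shift [-1.624 -0.236  0.166]  turn [1.000e-03 1.000e-03 1.395e+00]
```

Call:
jog_arm(
  moves=[-0.12,0,0,0,0,0.12,-1,-0.25,0,0,0,0,0.25,-1,-0.38,0,0,0,0,0.37,-1,-0.5,0,0,0,0,0.5,-1,-0.63,0,0,0,0,0.63,-1,-0.75,-0.02,0,0,0,0.76,-1,-0.87,-0.04,0,0,0,0.9,-1,-0.95,-0.05,0,0,0,1.0,-1],
)

```text
time: 2.1
position: [0.4856, 0.0932, 0.2493]
tool_rot: [-3.005, -0.918, 0.001]
ft_force: [-0.3, -0.2, -0.0]
grip_width: 0.006
grip_force: 0.0
```

Run:
```python
from h import *
goal(q=(-.165,0),z=.2)
```

```text
t 2.1 pos [0.4856 0.0932 0.2493] fix [-0.0873  0.1956] F [-0.3 -0.2 -0. ] q [-0.68 -0.04  0.43  1.8   0.02  1.38 -1.23]
 shift [-0.5    0.492  0.165]  turn [-0.     0.     0.397]
```

Call:
jog_arm(
  moves=[-0.1,0.1,0,0,0,0.08,-1,-0.2,0.2,0,0,0,0.16,-1,-0.3,0.3,0.02,0,0,0.25,-1,-0.4,0.39,0.05,0,0,0.33,-1,-0.46,0.45,0.1,0,0,0.4,-1,-0.5,0.49,0.16,0,0,0.4,-1,-0.5,0.49,0.16,0,0,0.4,-1,-0.5,0.49,0.16,0,0,0.4,-1],
)

```text
time: 3.1
position: [0.4452, -0.1098, 0.2017]
tool_rot: [-3.129, -0.283, -0.0]
ft_force: [0.5, 0.1, 0.0]
grip_width: 0.003
grip_force: 0.0
```

Run:
```python
from h import *
goal(q=(-.165,0),z=.03)
from bench import ctrl
cv2.imwrite("pics/s2.png",ctrl.get_image("side")["pixels"][:,:,::-1])
```

```text
t 3.1 pos [ 0.4452 -0.1098  0.2017] fix [-0.1629  0.0029] F [0.5 0.1 0. ] q [-0.48 -0.12  0.63  1.95  0.07  1.29 -1.27]
 shift [-0.007  0.01   0.572]  turn [-0.    -0.     0.003]
```

View pics/s2.png

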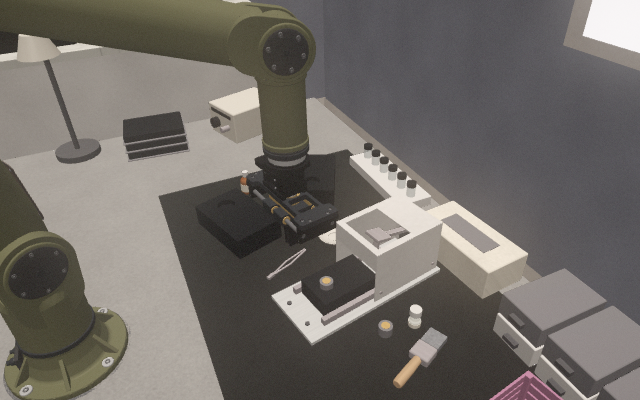

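The gripper hangs before the carrier at about (300,230), with its long axis across the rails and all clear beneath. Now descend.

Call:
jog_arm(
  moves=[0,0.01,0.1,0,0,0,-1,-0.01,0.01,0.2,0,0,0,-1,-0.01,0.01,0.3,0,0,0,-1,-0.01,0.01,0.4,0,0,0,-1,-0.01,0.01,0.48,0,0,0,-1,-0.01,0.01,0.54,0,0,0,-1,-0.01,0.01,0.57,0,0,0,-1,-0.01,0.01,0.57,0,0,0,-1],
)

```text
time: 4.15
position: [0.4427, -0.1137, 0.0305]
tool_rot: [3.129, 0.283, -0.001]
ft_force: [0.8, -0.4, -0.4]
grip_width: 0.007
grip_force: 0.0
```

Run:
```python
from h import *
goal(q=(-.08,0),z=.03)
```

```text
t 4.15 pos [ 0.4427 -0.1137  0.0305] fix [-0.166  -0.0005] F [ 0.8 -0.4 -0.4] q [-0.45  0.12  0.68  2.14 -0.09  0.91 -1.11]
 shift [ 0.287 -0.001  0.002]  turn [0.    0.    0.003]
```

Call:
jog_arm(
  moves=[0.04,0,0,0,0,0,-1,0.08,0,0,0,0,0,-1,0.11,0,0,0,0,0,-1,0.14,0,0,0,0,0,-1,0.165,0,0,0,0,0,-1,0.19,0,0,0,0,0,-1,0.215,0,0,0,0,0,-1,0.24,0,0,0,0,0,-1],
)

```text
time: 5.15
position: [0.5138, -0.1011, 0.0304]
tool_rot: [-3.129, -0.282, -0.0]
ft_force: [-1.3, -1.1, 0.0]
grip_width: 0.007
grip_force: 1.0
```

Run:
```python
from h import *
goal(q=(-.08,0),z=.03)
```

```text
t 5.15 pos [ 0.5138 -0.1011  0.0304] fix [-0.0938 -0.0006] F [-1.3 -1.1  0. ] q [-0.43  0.28  0.65  1.99 -0.2   0.94 -1.07]
 shift [ 0.046 -0.002  0.001]  turn [-0.    -0.     0.003]
```

Continue slowly until the force climbs at the stop.

Call:
jog_arm(
  moves=[0.01,0,0,0,0,0,-1,0.02,0,0,0,0,0,-1,0.03,0,0,0,0,0,-1,0.035,0,0,0,0,0,-1,0.04,0,0,0,0,0,-1,0.045,0,0,0,0,0,-1,0.05,0,0,0,0,0,-1,0.05,0,0,0,0,0,-1],
)

```text
time: 6.15
position: [0.5263, -0.0989, 0.0304]
tool_rot: [-3.128, -0.281, 0.006]
ft_force: [-7.6, -1.0, 5.5]
grip_width: 0.004
grip_force: 3.5
```

Call:
jog_arm(
  moves=[0.005,0,0,0,0,0,-1,0.01,0,0,0,0,0,-1,0.015,0,0,0,0,0,-1,0.02,0,0,0,0,0,-1,0.02,0,0,0,0,0,-1,0.02,0,0,0,0,0,-1,0.02,0,0,0,0,0,-1,0.02,0,0,0,0,0,-1],
)

```text
time: 7.15
position: [0.5263, -0.099, 0.0295]
tool_rot: [-3.127, -0.279, 0.024]
ft_force: [-19.5, -2.2, 13.5]
grip_width: 0.004
grip_force: 10.1
```

Run:
```python
from h import *
goal(q=(-.08,0),z=.03)
from bench import ctrl
a=ctrl.get_image("side")["pixels"][190:350,260:450,::-1]; cv2.imwrite("pics/s3.png",cv2.resize(a,None,fx=3.75,fy=3.75,interpolation=cv2.INTER_CUBIC))
```

```text
t 7.15 pos [ 0.5263 -0.099   0.0295] fix [-0.0811 -0.0008] F [-19.5  -2.2  13.5] q [-0.42  0.32  0.64  1.95 -0.22  0.97 -1.07]
 shift [ 0.004 -0.003 -0.002]  turn [-0.004  0.014  0.001]
```

View pics/s3.png

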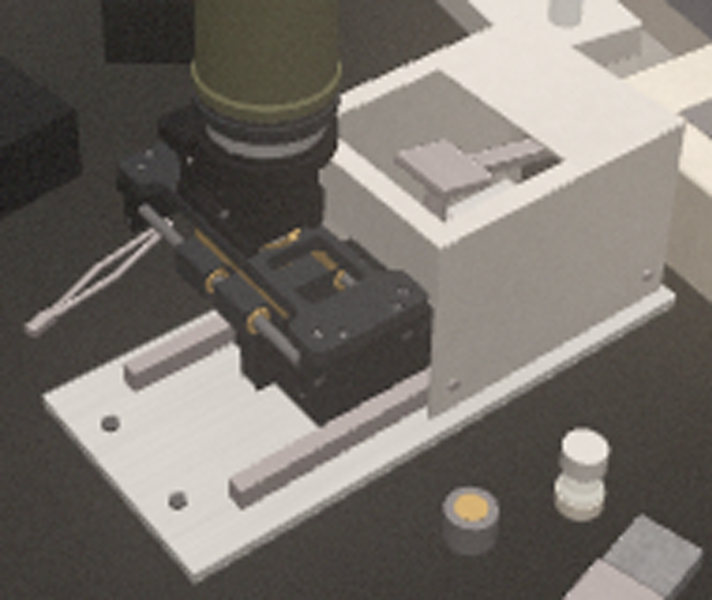

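The position held while the force rose from 8 to 20 N, at the expected home place (-70 mm face plus finger): the carrier is on the stop. In the picture the gripper is clear of the guard. Back off and rise.

Call:
jog_arm(
  moves=[-0.05,0,0,0,0,0,-1,-0.12,0,0,0,0,0,-1,-0.2,0,0,0,0,0,-1,-0.23,0,-0.1,0,0,0,-1,-0.24,0,-0.25,0,0,0,-1,-0.24,0,-0.4,0,0,0,-1,-0.24,0,-0.55,0,0,0,-1,-0.24,0,-0.62,0,0,0,-1],
)

```text
time: 8.2
position: [0.4654, -0.1104, 0.22]
tool_rot: [-3.128, -0.282, -0.012]
ft_force: [-0.1, -0.3, -0.7]
grip_width: 0.003
grip_force: 0.0
```

Run:
```python
from h import *
goal(q=(.045,0),z=.2)
from bench import ctrl
o=[]
for n,(r,c) in dict(top=(120,340),side=(190,270)).items():
    a=ctrl.get_image(n)["pixels"][r:r+150,c:c+100+80*(n=="side"),::-1]; o.append(cv2.resize(a,None,fx=2.8,fy=2.8,interpolation=cv2.INTER_CUBIC))
cv2.imwrite("pics/b4.png",np.hstack(o)); print(o[0].shape)
```

```text
t 8.2 pos [ 0.4654 -0.1104  0.22  ] fix [-0.143  -0.0012] F [-0.1 -0.3 -0.7] q [-0.52 -0.09  0.67  1.89  0.05  1.31 -1.26]
 shift [ 0.626 -0.002  0.072]  turn [ 0.    -0.008  0.003]
(420, 280, 3)
```

View pics/b4.png

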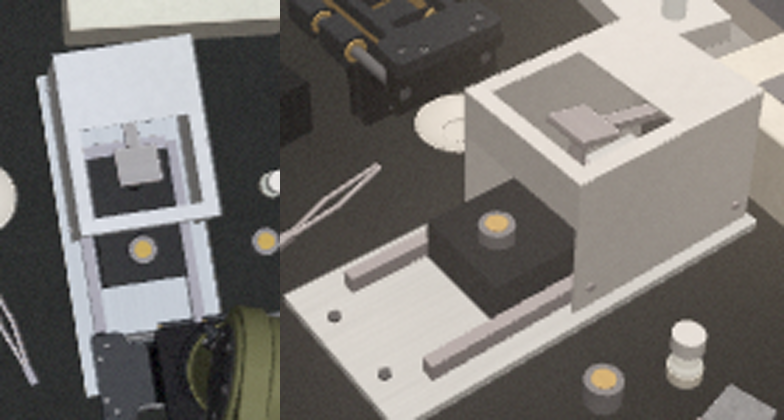

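Left (top view): carrier moved in, specimen at (144,250), front edge from (104,288) to (188,279). Right: specimen still seated. I'll check these numbers.

Run:
```python
from h import *
t=lambda u,v:(u/2.8+340-.32,v/2.8+120-.32); s=lambda u,v:((u-280)/2.8+270-.32,v/2.8+190-.32)
for n,c,p,z in(("spec",'top',t(144,250),.062),("fL",'top',t(104,288),.05),("fR",'top',t(188,279),.05),("spec",'side',s(497,223),.062),("pad top",'top',t(138,163),.125)):
    print(n,(tofix(F,onz(c,*p,z))*1e3).round(1))
goal(q=(.045,0),z=.2)
```

```text
spec [-37.2  -0.8]
fL [-70.7  46.1]
fR [-74.5 -43.9]
spec [-33.9  -0. ]
pad top [49.1  0.3]
t 8.3 pos [ 0.4658 -0.1104  0.2196] fix [-0.1427 -0.0013] F [ 0.5  0.5 -0.3] q [-0.52 -0.09  0.67  1.89  0.05  1.31 -1.26]
 shift [ 0.625 -0.003  0.071]  turn [ 0.    -0.008  0.003]
```

The carrier is home (specimen at -35 ±2 mm, front at about -72 mm). Move over the window.

Call:
jog_arm(
  moves=[0.09,0,0,0,0,0,-1,0.2,0,0,0,0,0,-1,0.32,0,0,0,0,0,-1,0.44,0,0,0,0,0,-1,0.54,0,0,0,0,0,-1,0.61,0,0.03,0,-0.01,0,-1,0.63,0,0.06,0,-0.01,0,-1,0.63,0,0.06,0,-0.01,0,-1],
)

```text
time: 9.3
position: [0.6481, -0.0767, 0.1966]
tool_rot: [3.128, 0.281, -0.021]
ft_force: [0.8, -0.0, 0.7]
grip_width: 0.004
grip_force: 0.0
```

Run:
```python
from h import *
goal(q=(.046,0),z=.1)
```

```text
t 9.3 pos [ 0.6481 -0.0767  0.1966] fix [ 0.0427 -0.0003] F [ 0.8 -0.   0.7] q [-0.43  0.4   0.67  1.49 -0.25  1.35 -1.13]
 shift [ 0.015 -0.001  0.322]  turn [-0.     0.013  0.002]
```

Call:
jog_arm(
  moves=[0.01,0,0.05,0,0.01,0,-1,0.01,0,0.1,0,0.01,0,-1,0.01,0,0.15,0,0.01,0,-1,0.01,0,0.19,0,0.01,0,-1,0.01,0,0.22,0,0.01,0,-1,0.01,0,0.24,0,0.01,0,-1,0.01,0,0.26,0,0.01,0,-1,0.01,0,0.28,0,0.01,0,-1],
)

```text
time: 10.3
position: [0.6513, -0.0767, 0.1153]
tool_rot: [3.129, 0.281, 0.001]
ft_force: [-1.5, -0.1, 4.8]
grip_width: 0.006
grip_force: 2.4
```

Run:
```python
from h import *
goal(q=(.046,0),z=.1)
```

```text
t 10.3 pos [ 0.6513 -0.0767  0.1153] fix [ 0.0459 -0.0008] F [-1.5 -0.1  4.8] q [-0.42  0.46  0.65  1.59 -0.29  1.2  -1.1 ]
 shift [ 0.    -0.003  0.051]  turn [ 0.    -0.001  0.002]
```

Pad contact at 4.8 N, as expected. Press on.

Call:
jog_arm(
  moves=[0,0,0.01,0,0,0,-1,0,0,0.02,0,0,0,-1,0,0,0.03,0,0,0,-1,0,0,0.038,0,0,0,-1,0,0,0.044,0,0,0,-1,0,0,0.05,0,0,0,-1,0,0,0.055,0,0,0,-1,0,0,0.055,0,0,0,-1],
)

```text
time: 11.3
position: [0.6511, -0.0765, 0.1004]
tool_rot: [-3.128, -0.281, -0.001]
ft_force: [-7.9, -0.2, 15.9]
grip_width: 0.008
grip_force: 7.9
```

Call:
jog_arm(
  moves=[0,0,0.005,0,0,0,-1,0,0,0.01,0,0,0,-1,0,0,0.015,0,0,0,-1,0,0,0.015,0,0,0,-1,0,0,0.015,0,0,0,-1,0,0,0.015,0,0,0,-1,0,0,0.015,0,0,0,-1,0,0,0.015,0,0,0,-1],
)

```text
time: 12.3
position: [0.6513, -0.0765, 0.1003]
tool_rot: [-3.126, -0.281, -0.002]
ft_force: [-16.5, 2.5, 37.0]
grip_width: 0.004
grip_force: 18.4
```

The pad is stopped hard at z = 0.100: fully down. Withdraw straight up.

Call:
jog_arm(
  moves=[0,0,-0.03,0,0,0,-1,0,0,-0.1,0,0,0,-1,0,0,-0.2,0,0,0,-1,0,0,-0.32,0,0,0,-1,0,0,-0.44,0,0,0,-1,0,0,-0.52,0,0,0,-1,-0.1,0,-0.55,0,0,0,-1,-0.2,0,-0.55,0,0,0,-1],
)

```text
time: 13.3
position: [0.5924, -0.087, 0.2597]
tool_rot: [3.128, 0.282, 0.003]
ft_force: [0.3, -0.1, 0.0]
grip_width: 0.007
grip_force: 0.0
```

Call:
jog_arm(
  moves=[-0.1,0,0,0,0,0,-1,-0.2,-0.05,0,0,0,0,-1,-0.3,-0.13,0,0,0,0,-1,-0.36,-0.25,0,0,0,0,-1,-0.36,-0.4,0,0,0,0,-1,-0.36,-0.55,0,0,0,0,-1,-0.36,-0.65,0,0,0,0,-1,-0.36,-0.65,0,0,0,0,-1],
)

```text
time: 14.3
position: [0.4506, 0.0884, 0.2587]
tool_rot: [-3.128, -0.29, -0.001]
ft_force: [-0.3, -0.5, -0.6]
grip_width: 0.004
grip_force: 0.0
```

Run:
```python
from h import *
goal(q=(.046,0),z=.1)
from bench import ctrl
o=[]
for n,(r,c) in dict(top=(120,340),side=(190,270)).items():
    a=ctrl.get_image(n)["pixels"][r:r+150,c:c+100+80*(n=="side"),::-1]; o.append(cv2.resize(a,None,fx=2.8,fy=2.8,interpolation=cv2.INTER_CUBIC))
cv2.imwrite("pics/b5.png",np.hstack(o))
```

```text
t 14.3 pos [0.4506 0.0884 0.2587] fix [-0.1226  0.197 ] F [-0.3 -0.5 -0.6] q [-0.75 -0.13  0.46  1.86  0.06  1.4  -1.69]
 shift [0.557 0.661 0.529]  turn [-0.    -0.     0.007]
```

View pics/b5.png

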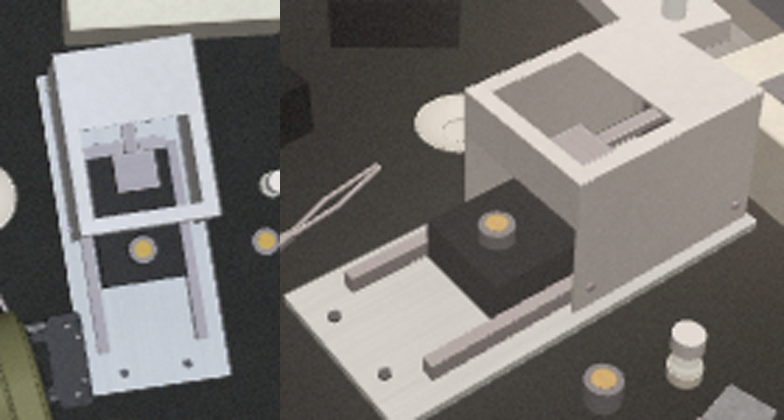

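The pad now sits low in the window (at (135,170) left, (578,140) right). Carrier and specimen are unchanged, and the arm is clear.

```bash
python3 -c "
from bench import ctrl
print(ctrl.close_job())"
```

```text
the job is handed in; nothing more can be done
None
```

The job is handed in: the carrier is home against its end stop, the clamp lever is pressed fully down (pad stopped at 100 mm), and the arm is drawn back clear at about 14 s of the 42 s allowed.

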